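# Set the stock tags on the joinery bins

## Robot

A 6-joint arm with a two-finger parallel gripper is mounted at the origin on the work surface. World frame = base frame: x ahead of the robot, y to its left, z up, the work surface at z = 0. Lengths are in m, angles in rad, forces in N, time in s.
With the tool pointing down it reaches from about 0.375 to 0.975 m from the base axis. Payload 3.8 kg.
Tool frame: the origin (TCP) lies between the finger pads; the fingertips stand env.nose_length ahead of it and the grasp point (between the pads) lies 5 mm behind it (env.nose_length is the distance from the TCP to the fingertips, in m); z points along the fingers, y is the direction in which the jaws open and shut (so a half turn about z gives the same grasp; the last joint's range is limited). The gripper opens to 88 mm and grips with 3 to 60 N. Pads are 18 mm wide; open, the fingers measure 123 mm over their backs; the gripper's body (75 mm by 187 mm) begins 45 mm behind the grasp point.
Start: joints at [1.275, 0.264, 1.604, -0, 1.274, -0.037], TCP at [0.173, 0.653, 0.23] pointing down, gripper open.
Joint ranges: [-2.63, 2.63], [-0.94, 2.18], [0.31, 2.57], [-1.31, 4.45], [0, 2.66], [-2.55, 2.55]. Speed limits (rad/s): [2.57, 2.57, 3.14, 3.14, 3.14, 3.14].

## Interface

Orientations are given as a rotation vector (axis times angle).
In Python, from workcell import env gives the robot as it stands. The module is installed in compiled form; this text tells all that it offers.
- The arm moves only by the shell command python3 -m creep 'ROWS' [OPENING] [FORCE]. ROWS is a JSON object of lists of equal length, an entry for each row: "linear": the shift along the world's x, y, z in mm, a list of three; "yaw": the turn about the world's z in degrees. In form: {"linear": [[x, y, z], ...], "yaw": [yaw, ...]}. A call has 1 to 5 rows; each row shifts and turns the pose as measured when the row begins; what a row does not reach is not made up. A row lasts 1/10 s, in which the tool goes at most 50 mm and 8.59 degrees, less where a joint would pass 70% of its speed; a pose out of reach is approached as far as the arm can. A call with a gripper value outside its range is refused whole. OPENING is the finger opening in mm, from 0 to 88.1, set as the call begins (- or left out, the last holds). The fingers move at their own pace and stop on an object; FORCE is the grip in N (left out, the last holds). Time passes only in rows, so rows that do not move let the fingers close. It gives the time, the measured TCP pose, the force and the opening at its end, in the units of the state.
- env.get_state(): the state, without advancing time (a new reading comes with each control period).
- env.capture(name): name is "scene" or "top"; returns a dict with "pixels" (400x640x3 uint8, red, green, blue), "fx", "fy", "cx", "cy" (pixels), "k1" (the pictures are not rectified: a ray, as slopes to the right and down, at radius r is drawn at 1 + k1 r^2 times it, then the intrinsics apply), "rvec" (rotation vector, rad) and "tvec" (3), from world to camera coordinates, as OpenCV has them. Camera axes: x right, y down, z forward; pixel columns grow to the right and rows downward; lengths in m; the calibration is good to about 2 mm. A picture is of the moment at which its call begins. There is no depth.
- env.hand_in(): hands the job in, once; it reports no verdict.
Trained networks look in the newest picture that a camera, given by its name, has taken for a name from the list of things; names that differ only in an ending like _2 or _b are one class to them, and where a whole thing is asked for, a point or a joint stands for the part that bears it (a point fixed in the world has none). Each returns a list of dicts, best first, with "confidence" (0 to 1); they miss things now and then, are a little off and sometimes report something else, mostly with a low value. They report only what shows in the picture. A call takes as long as a camera call.
- env.find_in(name, camera): "pixel" ([column, row] in pixels, amid what is visible of it).
- env.masks_of(name, camera): "mask" (400x640 bool, what is visible of it) and "pixel" ([column, row] in pixels, amid what is visible of it).
- env.landmark_of(name, camera): "pixel" ([column, row] in pixels: a listed point, or the origin of a listed thing).
The state is a dict: "clock": time; "q": joint angles; "qvel": joint speeds; "tau": joint torques, N m; "tool_pos": TCP position; "tcp_rot": TCP orientation; "wrist_force": force on the tool from outside, world axes, zero at the start; "torque": the same for the moment, N m; "finger_gap": finger opening in m.
Only numpy, scipy, OpenCV 4.12 (cv2) and the standard library are available. Lean on these libraries where they do the work, as an engineer would, in place of code of your own. Each camera call takes 0.05 s, during which the arm holds its last target.

## Task

On the workshop's stock board each bin has a hinged plywood tag standing in front of it. With a fingertip, gently push over the tags that are wrong, so that the tags of the full bins lean back towards their bins (round disc face up) and the tag of the bin that is nearly empty leans forward, away from its bin (bar face up). Only push the tags: do not pinch, lift or shift anything else, and leave the bins and the tools where they are.

Things in the scene. Friction and masses are not known exactly. Their poses are not given: they have to be found in the camera images.
- stand_a: Aluminium tag stand carrying tag_a; like the other three, any order along the row (110 mm pitch along y). Origin: centre of its underside, on the plywood board, 12 mm above the table; x points to its bin, y along the hinge. Foot 70 x 86 x 10 mm; two cheeks at y = +-38 mm, 16 mm in x, end 67 mm up. Hinge axis along y, 60 mm above the origin (fixed).
- tag_a (a joint): Angle of stand_a's tag, rad: 0 upright, +0.61 leaning to the bin on its stop (disc face up), -0.61 leaning away on its stop (bar face up). Plywood plate 62 wide x 6 mm, reaching 63 mm from the hinge; edge at a stop 52 mm above, 36 mm beside the hinge. Robot-side face: raised 38 mm dark disc; bin-side face: dark bar 50 x 12 mm. 40 g, swings freely; past upright it falls to the other stop.
- stand_b: Aluminium tag stand carrying tag_b; like the other three, any order along the row (110 mm pitch along y). Origin: centre of its underside, on the plywood board, 12 mm above the table; x points to its bin, y along the hinge. Foot 70 x 86 x 10 mm; two cheeks at y = +-38 mm, 16 mm in x, end 67 mm up. Hinge axis along y, 60 mm above the origin (fixed).
- tag_b (a joint): Angle of stand_b's tag, rad: 0 upright, +0.61 leaning to the bin on its stop (disc face up), -0.61 leaning away on its stop (bar face up). Plywood plate 62 wide x 6 mm, reaching 63 mm from the hinge; edge at a stop 52 mm above, 36 mm beside the hinge. Robot-side face: raised 38 mm dark disc; bin-side face: dark bar 50 x 12 mm. 40 g, swings freely; past upright it falls to the other stop.
- stand_c: Aluminium tag stand carrying tag_c; like the other three, any order along the row (110 mm pitch along y). Origin: centre of its underside, on the plywood board, 12 mm above the table; x points to its bin, y along the hinge. Foot 70 x 86 x 10 mm; two cheeks at y = +-38 mm, 16 mm in x, end 67 mm up. Hinge axis along y, 60 mm above the origin (fixed).
- tag_c (a joint): Angle of stand_c's tag, rad: 0 upright, +0.61 leaning to the bin on its stop (disc face up), -0.61 leaning away on its stop (bar face up). Plywood plate 62 wide x 6 mm, reaching 63 mm from the hinge; edge at a stop 52 mm above, 36 mm beside the hinge. Robot-side face: raised 38 mm dark disc; bin-side face: dark bar 50 x 12 mm. 40 g, swings freely; past upright it falls to the other stop.
- stand_d: Aluminium tag stand carrying tag_d; like the other three, any order along the row (110 mm pitch along y). Origin: centre of its underside, on the plywood board, 12 mm above the table; x points to its bin, y along the hinge. Foot 70 x 86 x 10 mm; two cheeks at y = +-38 mm, 16 mm in x, end 67 mm up. Hinge axis along y, 60 mm above the origin (fixed).
- tag_d (a joint): Angle of stand_d's tag, rad: 0 upright, +0.61 leaning to the bin on its stop (disc face up), -0.61 leaning away on its stop (bar face up). Plywood plate 62 wide x 6 mm, reaching 63 mm from the hinge; edge at a stop 52 mm above, 36 mm beside the hinge. Robot-side face: raised 38 mm dark disc; bin-side face: dark bar 50 x 12 mm. 40 g, swings freely; past upright it falls to the other stop.
- bin_pins: open grey plastic bin 130 x 90 x 60 mm (x,y,z), origin at the centre of its underside, loose on the board about 155 mm beyond its stand along the stand's x axis; FULL: heaped to about 68 mm with short wooden dowel pins. Bins may be in any order along the row.
- bin_discs: open grey plastic bin 130 x 90 x 60 mm (x,y,z), origin at the centre of its underside, loose on the board about 155 mm beyond its stand along the stand's x axis; FULL: filled to about 65 mm with rows of round wooden joining discs standing on edge.
- bin_plugs: open grey plastic bin 130 x 90 x 60 mm (x,y,z), origin at the centre of its underside, loose on the board about 155 mm beyond its stand along the stand's x axis; FULL: heaped to about 68 mm with square dark wooden plugs.
- bin_low: open grey plastic bin 130 x 90 x 60 mm (x,y,z), origin at the centre of its underside, loose on the board about 155 mm beyond its stand along the stand's x axis; NOT full: just two dowel pins on its floor.
- pencil: bystander, leave alone: flat carpenter's pencil 110 x 13 x 8 mm lying on the board between stands and bins; origin under its centre
- router_bit: bystander, leave alone: steel router bit standing on its head, 32 mm diameter, 55 mm tall, on the table before the board; origin under its centre
- tape: bystander, leave alone: closed black tape measure 58 x 32 x 50 mm on the table before the board; origin under its centre
- sanding_block: bystander, leave alone: cork sanding block 100 x 60 x 23 mm on the table before the board; origin under its centre
- glue: bystander, leave alone: white glue bottle, 54 mm diameter, 115 mm tall, at the right of the board; origin under its centre
- square: bystander, leave alone: try square, wooden stock 100 x 22 x 16 mm with 160 mm steel blade, lying at the left of the board; origin under the stock's centre
- driver: bystander, leave alone: screwdriver with wooden handle lying at the left, near the robot; origin at its underside

How it is judged:
By the outcome, as a careful person would: the job done as asked, in the order asked, and still so for the second after the job is handed in, with the robot touching nothing.
It also fails if it takes over 58 s, if anything falls off the work surface, if the arm or the gripper's body presses on something with over 40 N, if the wrist force passes 120 N, or if a joint passes its speed limit or range.

## Working session

There is one attempt and no reset: what is moved stays moved. The work goes in short steps, Python scripts to look and compute and a shell command to move; the robot and the scene stay as the last step left them, time stands still between calls to the robot, and variables do not carry over. Pictures are saved under pics/ and viewed, and the job is handed in when it is done.

```bash
mkdir -p pics; cat > h.py <<'E'
import numpy as np, cv2
from workcell import env
def cap(n,f=None):
    c=env.capture(n)
    if f: cv2.imwrite('pics/'+f,c['pixels'][:,:,::-1])
    return c
def proj(c,P):
    R=cv2.Rodrigues(np.array(c['rvec'],float))[0]
    p=(R@np.atleast_2d(P).T).T+np.array(c['tvec'])
    s=p[:,:2]/p[:,2:]; r2=(s**2).sum(1,keepdims=True); s=s*(1+c['k1']*r2)
    return s*[c['fx'],c['fy']]+[c['cx'],c['cy']]
def onz(c,px,z):
    K=np.array([[c['fx'],0,c['cx']],[0,c['fy'],c['cy']],[0,0,1.]])
    s=cv2.undistortPoints(np.array([[px]],float),K,np.array([c['k1'],0,0,0.]))[0,0]
    R=cv2.Rodrigues(np.array(c['rvec'],float))[0]
    d=R.T@np.array([s[0],s[1],1]); o=-R.T@np.array(c['tvec'])
    return o+d*(z-o[2])/d[2]
E
python3 - <<'E'
from h import *
s=env.get_state(); print({k:np.round(v,3) for k,v in s.items()}, env.nose_length)
for n in ('scene','top'):
    c=cap(n,n+'0.png')
    print(n,{k:np.round(v,3) for k,v in c.items() if k!='pixels'})
    for o in ('stand_a','tag_a','bin_pins','bin_discs','bin_plugs','bin_low','router_bit','tape','sanding_block','glue','pencil'):
        for d in env.landmark_of(o,n)[:5]:
            z={'s':.012,'b':.012,'p':.012}.get(o[0],0) if o!='sanding_block' else 0
            print(o,round(d['confidence'],2),np.round(d['pixel'],1),np.round(onz(c,d['pixel'],z),3))
E
```

```text
{'clock': np.float64(0.0), 'q': array([ 1.275,  0.265,  1.605,  0.   ,  1.274, -0.037]), 'qvel': array([ 0.002,  0.   , -0.001,  0.   , -0.   ,  0.001]), 'tau': array([-1.0000e-03, -5.0210e+01, -3.5689e+01,  7.3000e-02,  2.9000e-02,
       -0.0000e+00]), 'tool_pos': array([0.173, 0.652, 0.229]), 'tcp_rot': array([-4.050e-01, -3.115e+00,  3.000e-03]), 'wrist_force': array([ 0.093, -0.529, -1.113]), 'torque': array([0.005, 0.007, 0.033]), 'finger_gap': np.float64(0.088)} 0.014
scene {'fx': np.float64(404.597), 'fy': np.float64(404.597), 'cx': np.float64(318.465), 'cy': np.float64(197.931), 'k1': np.float64(0.025), 'rvec': array([ 1.516,  2.053, -0.854]), 'tvec': array([ 0.142, -0.321,  1.301])}
stand_a 0.83 [373.1 229.5] [0.545 0.147 0.012]
stand_a 0.82 [325.2 224.7] [0.562 0.042 0.012]
stand_a 0.7 [281.  218.3] [ 0.573 -0.06   0.012]
stand_a 0.66 [232.5 210. ] [ 0.581 -0.177  0.012]Traceback (most recent call last):
  File "<stdin>", line 7, in <module>
ValueError: it knows: bin_discs, bin_low, bin_pins, bin_plugs, driver, glue, pencil, router_bit, sanding_block, square, stand, tape
```

```bash

python3 - <<'E'
from h import *
for n in ('scene','top'):
    c=cap(n,n+'1.png')
    print(n,np.round(c['rvec'],3),np.round(c['tvec'],3))
    for o in ('stand_a','bin_pins','bin_discs','bin_plugs','bin_low','router_bit','tape','sanding_block','glue','pencil','square','driver'):
        for d in env.landmark_of(o,n)[:4]:
            z=.012 if o[:3] in('sta','bin','pen') else 0
            print(o,round(d['confidence'],2),np.round(d['pixel'],1),np.round(onz(c,d['pixel'],z),3))
E
```

```text
scene [ 1.516  2.053 -0.854] [ 0.142 -0.321  1.301]
stand_a 0.85 [228.6 211.7] [ 0.589 -0.183  0.012]
stand_a 0.66 [374.2 232.1] [0.551 0.151 0.012]
stand_a 0.6 [281.2 218.7] [ 0.574 -0.059  0.012]
stand_a 0.56 [324.5 222.6] [0.556 0.038 0.012]
bin_pins 0.88 [362.4 296.1] [0.715 0.162 0.012]
bin_discs 0.97 [255.3 271. ] [ 0.722 -0.058  0.012]
bin_plugs 0.88 [310.6 287.3] [0.725 0.061 0.012]
bin_low 0.79 [204.8 260.8] [ 0.729 -0.168  0.012]
router_bit 0.64 [295.2 185.1] [ 0.448 -0.071  0.   ]
router_bit 0.23 [368.9 234.4] [ 0.551  0.14  -0.   ]
sanding_block 0.61 [235.4 170.1] [ 0.439 -0.24   0.   ]
glue 0.79 [179.4 189.1] [ 0.545 -0.342  0.   ]
glue 0.18 [235.6 167.4] [ 0.429 -0.244  0.   ]
pencil 0.56 [276.8 239.5] [ 0.633 -0.047  0.012]
square 0.74 [434.7 263.1] [ 0.587  0.287 -0.   ]
driver 0.8 [456.6 188.1] [0.342 0.315 0.   ]
driver 0.58 [297.6 188.8] [ 0.459 -0.061  0.   ]
top [ 2.174 -2.155  0.054] [0.021 0.539 1.034]
stand_a 0.9 [351.6 195. ] [ 0.566 -0.064  0.012]
stand_a 0.65 [396.3 190.7] [ 0.578 -0.175  0.012]
stand_a 0.56 [265.9 200. ] [0.552 0.15  0.012]
stand_a 0.56 [3
[... 254 characters left out ...]
9.6] [ 0.733 -0.17   0.012]
bin_low 0.62 [307.8 197.5] [0.559 0.045 0.012]
router_bit 0.42 [347.3 238.2] [ 0.459 -0.054  0.   ]
tape 0.72 [281.7 252.2] [0.423 0.109 0.   ]
sanding_block 0.85 [419.8 252.6] [ 0.425 -0.234  0.   ]
glue 0.75 [462.9 202.9] [ 0.55  -0.343  0.   ]
glue 0.24 [400.5 190.3] [ 0.58  -0.187  0.   ]
pencil 0.73 [265.3 200.6] [0.551 0.151 0.012]
pencil 0.66 [344.7 166.2] [ 0.639 -0.046  0.012]
pencil 0.53 [464.3 202.7] [ 0.549 -0.343  0.012]
pencil 0.27 [305.  132.8] [0.724 0.054 0.012]
square 0.96 [213.8 185.6] [0.589 0.286 0.   ]
driver 0.71 [347.  240.3] [ 0.454 -0.053  0.   ]
driver 0.7 [201.3 283. ] [0.343 0.311 0.   ]
driver 0.37 [398.5 194.2] [ 0.571 -0.182  0.   ]
```

View pics/scene0.png

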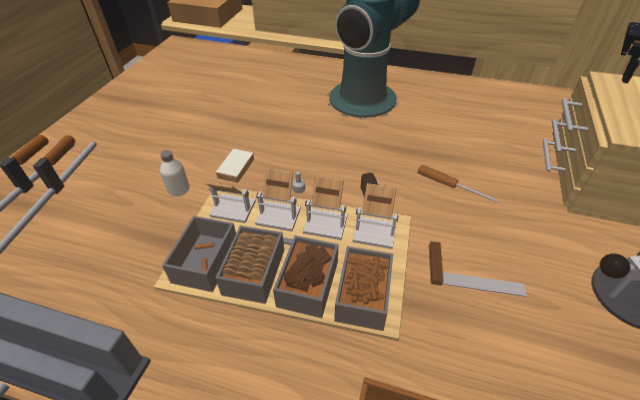

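View pics/top1.png

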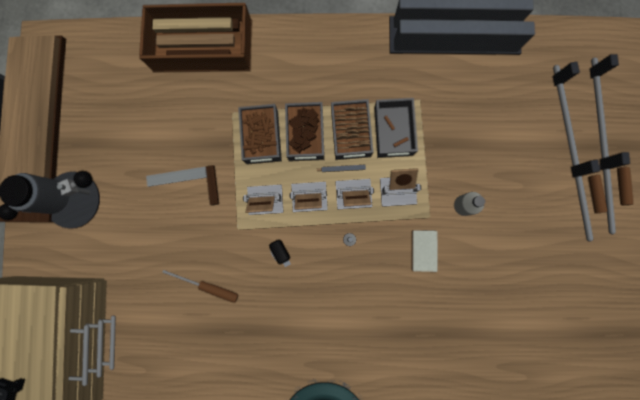

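```bash

python3 - <<'E'
from h import *
a=cv2.imread('pics/top1.png')[90:235,225:435]; b=cv2.imread('pics/scene0.png')[150:330,150:420]
cv2.imwrite('pics/z.png',cv2.resize(a,None,fx=3.7,fy=3.7,interpolation=2)); cv2.imwrite('pics/z2.png',cv2.resize(b,None,fx=2.9,fy=2.9,interpolation=2))
E
```

```text
(no output)
```

View pics/z.png

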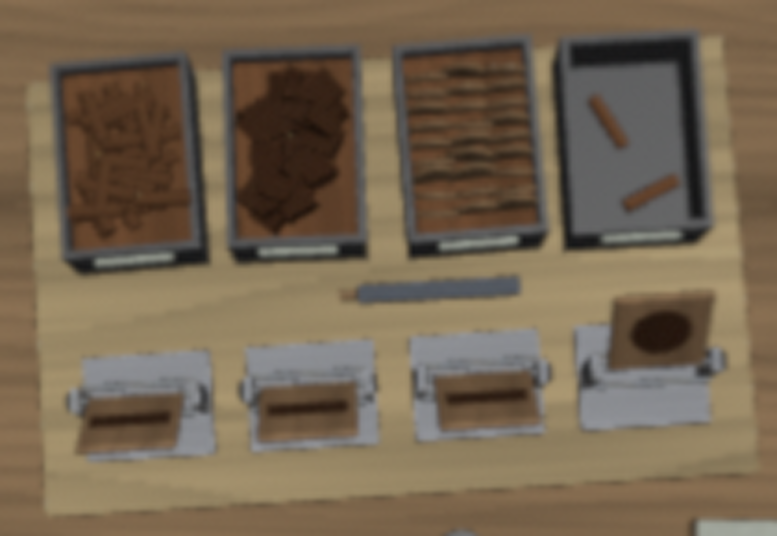

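View pics/z2.png

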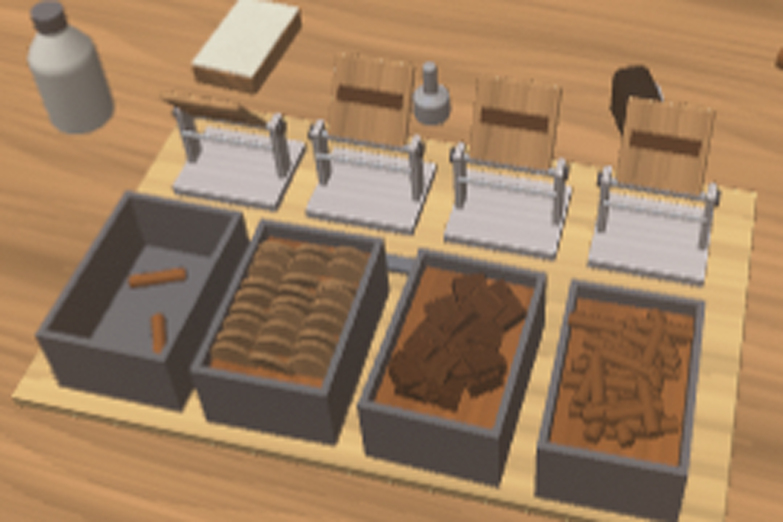

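```bash

python3 - <<'E'
from h import *
R=cv2.Rodrigues(np.array(env.get_state()['tcp_rot']))[0]; print(np.round(R,3))
T=np.array([[.566,-.064],[.578,-.175],[.552,.15],[.568,.04],[.574,-.06],[.586,-.181],[.551,.149],[.558,.04]])
k=np.polyfit(T[:,1],T[:,0],1);print(k)
yaw=np.arctan(-k[0]); m=T.mean(0)
ux=np.array([np.cos(yaw),np.sin(yaw)]);uy=np.array([-ux[1],ux[0]])
np.save('fit.npy',np.r_[m,yaw]);print(np.rad2deg(yaw))
for i in(1.5,.5,-.5,-1.5): print(i,np.round(m+uy*.11*i,3))
out=[]
for n in('top','scene'):
    c=cap(n);im=cv2.resize(c['pixels'][:,:,::-1],None,fx=3,fy=3,interpolation=2)
    for i in(1.5,.5,-.5,-1.5):
        s=m+uy*.11*i
        P=lambda x,y,z:np.r_[s+ux*x+uy*y,.012+z]
        D=lambda pts,col:cv2.polylines(im,[np.int32(proj(c,np.array(pts))*3+1)],True,col,1)
        D([P(a,b,0) for a,b in((-.035,-.043),(.035,-.043),(.035,.043),(-.035,.043))],(0,0,255))
        D([P(0,-.043,.06),P(0,.043,.06)],(0,255,0))
        e=.036*(1 if i<-1 else -1)
        D([P(0,-.031,.06),P(0,.031,.06),P(e,.031,.112),P(e,-.031,.112)],(255,0,0))
    im=im[480:680,690:1310] if n=='top' else im[500:780,560:1260]
    cv2.imwrite(f'pics/ov_{n}.png',im)
E
```

```text
[[-0.967  0.256  0.   ]
 [ 0.256  0.967  0.   ]
 [-0.     0.    -1.   ]]
[-0.09100389  0.56547608]
5.19981616548683
1.5 [0.552 0.152]
0.5 [0.562 0.042]
-0.5 [ 0.572 -0.067]
-1.5 [ 0.582 -0.177]
```

View pics/ov_top.png

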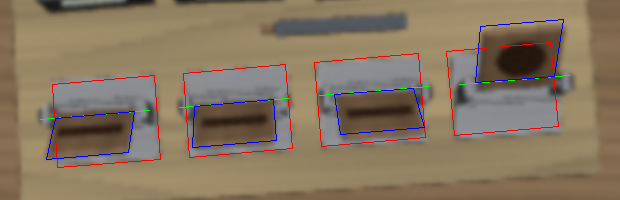

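View pics/ov_scene.png

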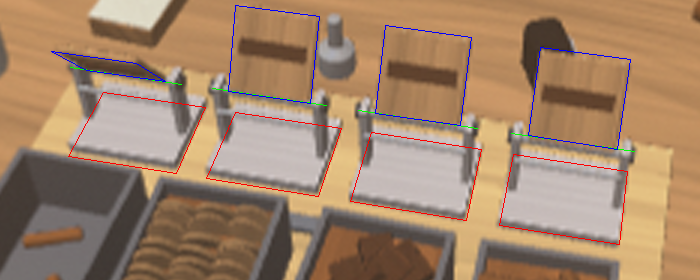

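```bash
python3 -m creep '{"linear": [[10,-15,0],[20,-34,0],[24,-40,0],[24,-40,0],[24,-40,0]], "yaw": [6,6,6,1,0]}' 0 10; python3 -m creep '{"linear": [[24,-40,0],[24,-40,0],[24,-40,0],[24,-40,0],[24,-40,0]], "yaw": [0,0,0,0,0]}'
```

```text
clock: 2.0
tool_pos: [0.2739, 0.4833, 0.2299]
tcp_rot: [0.15, -3.138, -0.004]
wrist_force: [0.6, 0.8, 1.3]
finger_gap: 0.0504
clock: 2.5
tool_pos: [0.3972, 0.2752, 0.2313]
tcp_rot: [-0.155, 3.134, 0.008]
wrist_force: [0.7, 0.1, 0.3]
finger_gap: 0.0103
```

```bash
python3 -m creep '{"linear": [[22,-38,0],[22,-38,0],[20,-36,0],[10,-16,0],[0,0,0]], "yaw": [0,0,0,-1,0]}'; python3 -m creep '{"linear": [[0,0,0]], "yaw": [0]}';python3 - <<'E'
from h import *
s=env.get_state();print(s['tool_pos'],s['tcp_rot'],s['finger_gap'])
E
```

```text
clock: 3.0
tool_pos: [0.4759, 0.1367, 0.2334]
tcp_rot: [-0.115, 3.13, 0.008]
wrist_force: [0.1, 0.8, -0.3]
finger_gap: 0.0006
clock: 3.1
tool_pos: [0.4759, 0.1365, 0.2334]
tcp_rot: [-0.113, 3.13, 0.008]
wrist_force: [0.4, -0.7, -0.4]
finger_gap: 0.0005
[0.47586222 0.13649736 0.23339407] [-0.1131472   3.13045972  0.0084614 ] 0.0004724857627879728
```

```bash
python3 -m creep '{"linear": [[-2,6,-20],[0,0,-35],[0,0,-35],[0,0,-24],[0,0,-4]], "yaw": [0,0,0,0,0]}'; python3 - <<'E'
from h import *
cv2.imwrite('pics/d1.png',cv2.resize(cap('scene')['pixels'][100:300,150:450,::-1],None,fx=2.6,fy=2.6,interpolation=2))
s=env.get_state();print(s['tool_pos'])
E
```

```text
clock: 3.6
tool_pos: [0.4727, 0.1492, 0.1153]
tcp_rot: [-0.125, 3.123, 0.014]
wrist_force: [0.2, -0.3, 0.5]
finger_gap: 0.0002
[0.4730748  0.14934523 0.11590871]
```

View pics/d1.png

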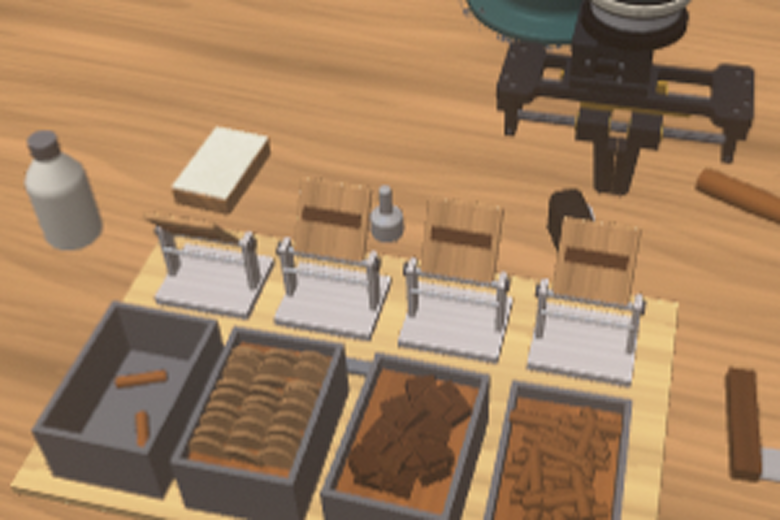

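```bash
python3 -m creep '{"linear": [[10,0,0],[10,0,0],[10,0,0],[10,0,0],[10,1,0]], "yaw": [0,0,0,0,0]}'; python3 -m creep '{"linear": [[8,1,0],[8,1,0],[8,1,0],[8,1,0],[0,0,0]], "yaw": [0,0,0,0,0]}'; python3 - <<'E'
from h import *
cv2.imwrite('pics/d2.png',cv2.resize(cap('scene')['pixels'][100:300,150:450,::-1],None,fx=2.6,fy=2.6,interpolation=2))
E
```

```text
clock: 4.15
tool_pos: [0.5306, 0.1531, 0.1222]
tcp_rot: [-0.129, 3.113, 0.018]
wrist_force: [0.8, 0.7, 0.2]
finger_gap: 0.0003
clock: 4.65
tool_pos: [0.5683, 0.1573, 0.123]
tcp_rot: [-0.127, 3.11, 0.019]
wrist_force: [-0.7, 0.3, -0.7]
finger_gap: 0.0001
```

View pics/d2.png

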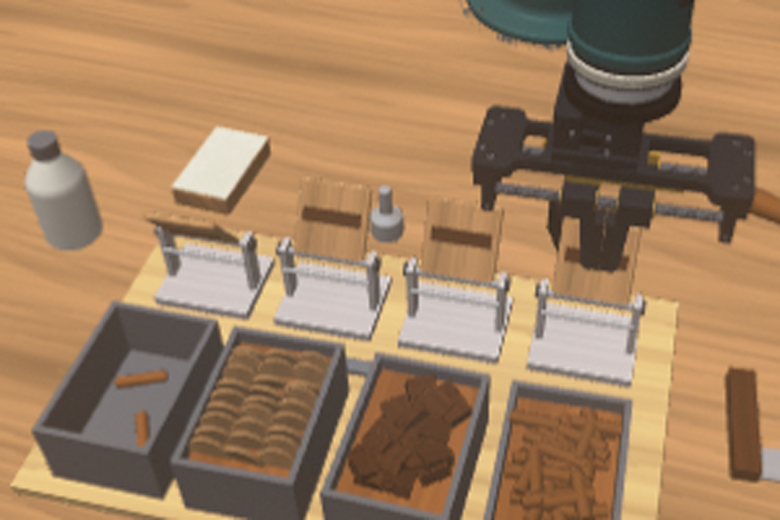

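```bash
python3 - <<'E'
from h import *
s=env.get_state();R=cv2.Rodrigues(np.array(s['tcp_rot']))[0];print(s['tool_pos'],np.round(R,3),s['q'],env.nose_length)
for n in('scene','top'):
    c=cap(n,f'e_{n}.png');t=s['tool_pos']
    print(n,proj(c,[t,t+R[:,2]*env.nose_length,t-R[:,2]*.04]))
    im=cv2.imread(f'pics/e_{n}.png')
    for p in proj(c,[t,t+R[:,2]*env.nose_length]): cv2.circle(im,tuple(int(v) for v in p),1,(0,0,255),-1)
    im=im[130:260,300:450] if n=='scene' else im[90:235,225:435]
    cv2.imwrite(f'pics/e_{n}.png',cv2.resize(im,None,fx=3.7,fy=3.7,interpolation=2))
E
```

```text
[0.56766993 0.15718614 0.12283386] [[-0.996 -0.082  0.027]
 [-0.081  0.997  0.013]
 [-0.028  0.011 -1.   ]] [ 0.22381997  0.17426729  1.92111662  0.0079874   1.01677636 -1.43268348] 0.014
scene [[380.72755317 202.70582041]
 [380.07214797 207.74110347]
 [382.69325113 187.62659194]]
top [[255.48397678 188.57843046]
 [256.45326328 189.1516462 ]
 [252.55353182 186.84534053]]
```

View pics/e_scene.png

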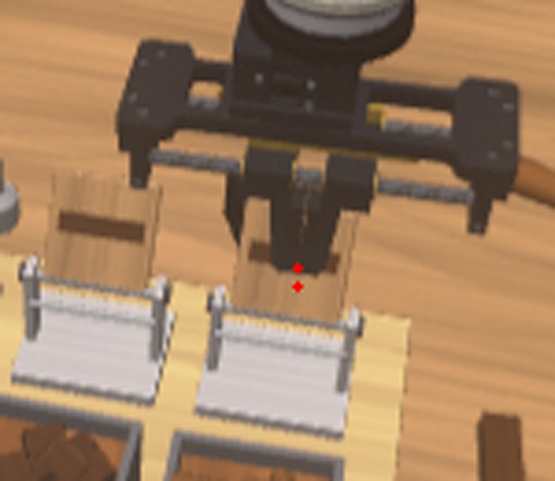

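View pics/e_top.png

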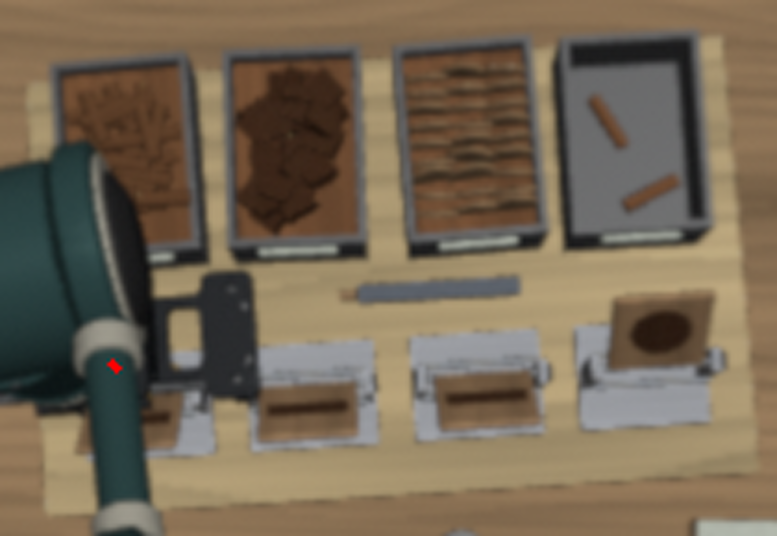

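```bash
python3 - <<'E'
from h import *
c=cap('scene')
for t in ([.473,.1493,.1159],[.5677,.1572,.1228]):
  t=np.array(t)
  for dz in(.03,.02,.01,0,-.014): print(dz,proj(c,t+[0,0,dz])[0])
c=cap('top'); print(proj(c,[[.173,.652,.215],[.173,.652,.269]]))
a=cv2.imread('pics/top1.png')[140:260,0:140]
cv2.imwrite('pics/s.png',cv2.resize(a,None,fx=5,fy=5,interpolation=2))
print(env.get_state()['clock'])
E
```

```text
0.03 [386.9022675  163.21229068]
0.02 [386.36840081 166.84358495]
0.01 [385.84362978 170.41472709]
0 [385.32771817 173.92724068]
-0.014 [384.61989318 178.7490555 ]
0.03 [382.31341986 191.84102319]
0.02 [381.77574044 195.53623214]
0.01 [381.2479608  199.16518908]
0 [380.72980392 202.72970326]
-0.014 [380.0200449  207.61506484]
[[  8.47900294 371.58804231]
 [-11.17889709 379.5091647 ]]
4.9
```

View pics/s.png

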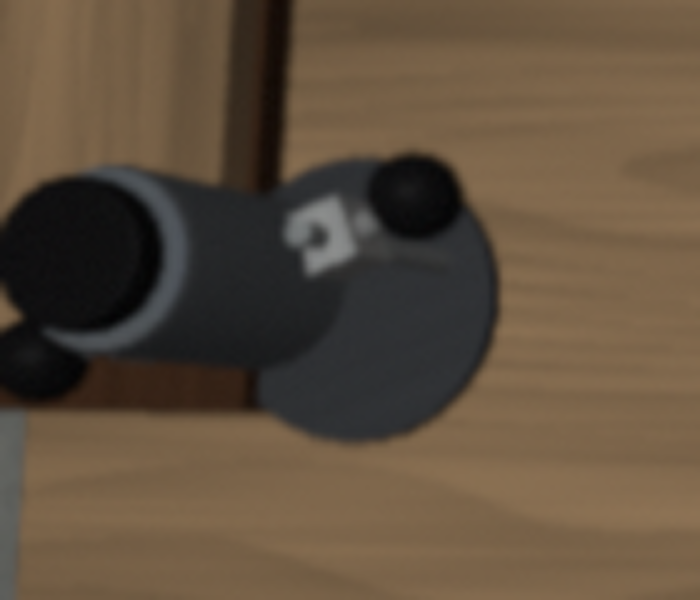

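```bash
python3 -m creep '{"linear": [[0,0,15],[0,0,15],[-20,-1,0],[-35,-3,0],[-35,-3,0]], "yaw": [0,0,0,0,0]}'; python3 -m creep '{"linear": [[-10,0,0],[0,0,-15],[0,0,-20],[0,0,-15],[0,0,0]], "yaw": [0,0,0,0,0]}'
```

```text
clock: 5.4
tool_pos: [0.4793, 0.1508, 0.1607]
tcp_rot: [-0.126, 3.103, 0.021]
wrist_force: [0.4, -0.6, -0.0]
finger_gap: 0.0004
clock: 5.9
tool_pos: [0.4715, 0.1517, 0.1139]
tcp_rot: [-0.127, 3.091, 0.025]
wrist_force: [-0.0, 0.0, -0.1]
finger_gap: 0.0008
```

```bash
python3 -m creep '{"linear": [[0,0,-8],[0,0,-5],[10,0,-1],[10,0,-1],[10,0,-1]], "yaw": [0,0,0,0,0]}'; python3 -m creep '{"linear": [[7,0,-2]], "yaw": [0]}'; python3 - <<'E'
from h import *
cv2.imwrite('pics/f1.png',cv2.resize(cap('scene')['pixels'][100:300,150:450,::-1],None,fx=2.6,fy=2.6,interpolation=2))
E
```

```text
clock: 6.4
tool_pos: [0.5062, 0.1522, 0.0977]
tcp_rot: [-0.128, 3.089, 0.025]
wrist_force: [1.1, -0.1, 0.6]
finger_gap: 0.0006
clock: 6.5
tool_pos: [0.5152, 0.1524, 0.0962]
tcp_rot: [-0.127, 3.087, 0.026]
wrist_force: [-0.9, 0.3, -0.0]
finger_gap: 0.0004
```

View pics/f1.png

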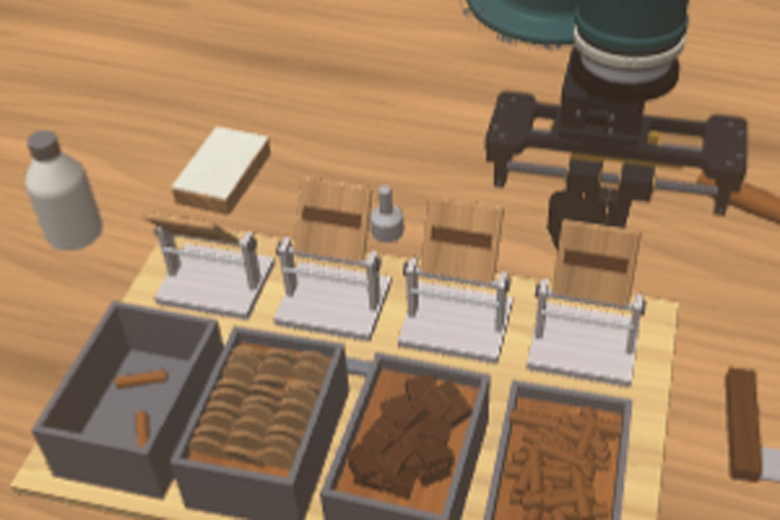

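```bash
python3 -m creep '{"linear": [[7,0,0],[7,0,0],[7,0,0],[7,0,0],[7,0,0]], "yaw": [0,0,0,0,0]}'; python3 -m creep '{"linear": [[5,0,0],[0,0,0],[0,0,0]], "yaw": [0,0,0]}'; python3 - <<'E'
from h import *
cv2.imwrite('pics/f2.png',cv2.resize(cap('scene')['pixels'][100:300,150:450,::-1],None,fx=2.6,fy=2.6,interpolation=2))
E
```

```text
clock: 7.05
tool_pos: [0.5539, 0.1522, 0.0961]
tcp_rot: [-0.127, 3.087, 0.026]
wrist_force: [-0.0, 0.3, -0.0]
finger_gap: 0.0008
clock: 7.35
tool_pos: [0.5606, 0.1523, 0.0962]
tcp_rot: [-0.126, 3.086, 0.026]
wrist_force: [-0.1, 0.4, 0.7]
finger_gap: 0.0005
```

View pics/f2.png

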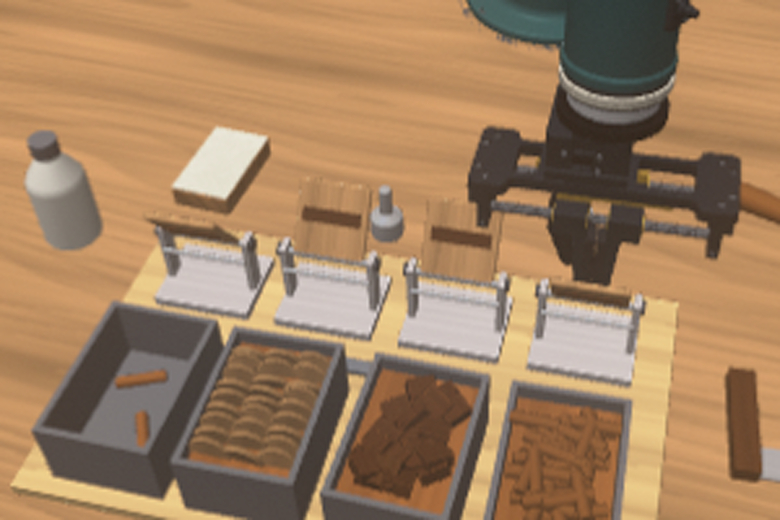

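```bash
python3 -m creep '{"linear": [[-15,0,0],[-25,-1,0],[-30,-2,0],[-10,0,0],[0,-20,0]], "yaw": [0,0,0,0,0]}'; python3 -m creep '{"linear": [[2,-35,0],[2,-30,0],[0,-10,0],[0,0,0]], "yaw": [0,0,0,0]}'
```

```text
clock: 7.9
tool_pos: [0.4778, 0.1302, 0.0963]
tcp_rot: [-0.129, 3.085, 0.027]
wrist_force: [0.3, -0.2, 0.2]
finger_gap: 0.0006
clock: 8.3
tool_pos: [0.4831, 0.0528, 0.0977]
tcp_rot: [-0.131, 3.08, 0.027]
wrist_force: [-0.6, 0.4, 0.1]
finger_gap: -0.0
```

```bash
python3 -m creep '{"linear": [[5,-9,0],[12,-2,0],[10,0,0],[7,0,0],[7,0,0]], "yaw": [0,0,0,0,0]}'; python3 -m creep '{"linear": [[7,0,0],[7,0,0],[7,0,0],[7,0,0],[7,0,0]], "yaw": [0,0,0,0,0]}';python3 -m creep '{"linear": [[0,0,0],[0,0,0]], "yaw": [0,0]}'
```

```text
clock: 8.8
tool_pos: [0.5283, 0.0436, 0.0979]
tcp_rot: [-0.134, 3.079, 0.029]
wrist_force: [0.3, -0.9, -0.9]
finger_gap: 0.0005
clock: 9.3
tool_pos: [0.5667, 0.0446, 0.0974]
tcp_rot: [-0.136, 3.079, 0.029]
wrist_force: [-0.0, 0.4, 0.0]
finger_gap: 0.0004
clock: 9.5
tool_pos: [0.5678, 0.0446, 0.0974]
tcp_rot: [-0.136, 3.079, 0.029]
wrist_force: [0.2, -0.3, 0.2]
finger_gap: 0.0003
```

Back off, then move to the third tag; look.

```bash
python3 -m creep '{"linear": [[-15,0,0],[-25,-1,0],[-30,-2,0],[-8,0,0],[0,-20,0]], "yaw": [0,0,0,0,0]}'; python3 -m creep '{"linear": [[2,-35,0],[2,-30,0],[0,-18,0],[0,0,0]], "yaw": [0,0,0,0]}'; python3 - <<'E'
from h import *
cv2.imwrite('pics/f3.png',cv2.resize(cap('scene')['pixels'][100:300,150:450,::-1],None,fx=2.6,fy=2.6,interpolation=2))
E
```

```text
clock: 10.0
tool_pos: [0.4872, 0.0224, 0.0974]
tcp_rot: [-0.138, 3.078, 0.03]
wrist_force: [0.1, -0.2, -0.7]
finger_gap: 0.0007
clock: 10.4
tool_pos: [0.4932, -0.0644, 0.0991]
tcp_rot: [-0.139, 3.073, 0.028]
wrist_force: [0.0, 0.6, -0.8]
finger_gap: 0.0006
```

View pics/f3.png

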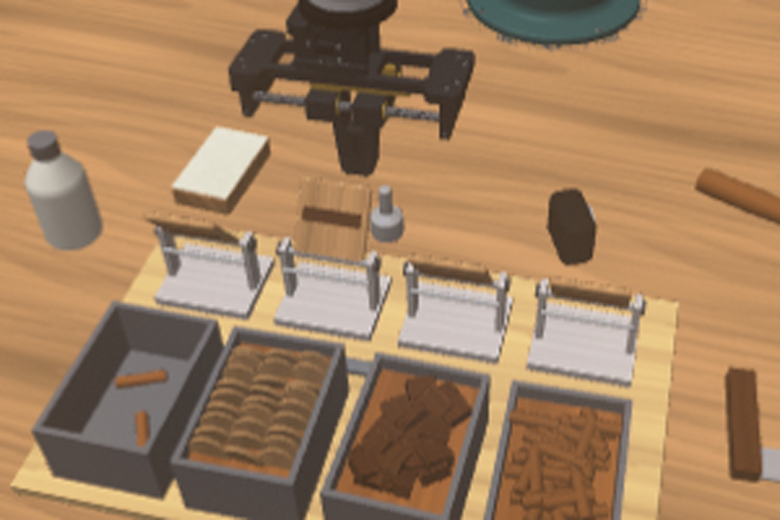

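```bash
python3 -m creep '{"linear": [[8,-2,-1],[12,0,-1],[8,0,0],[7,0,0],[7,0,0]], "yaw": [0,0,0,0,0]}'; python3 -m creep '{"linear": [[7,0,0],[7,0,0],[7,0,0],[7,0,0],[6,0,0]], "yaw": [0,0,0,0,0]}';python3 -m creep '{"linear": [[0,0,0],[0,0,0]], "yaw": [0,0]}'
```

```text
clock: 10.95
tool_pos: [0.5391, -0.0625, 0.0968]
tcp_rot: [-0.144, 3.072, 0.03]
wrist_force: [0.2, -0.6, 0.3]
finger_gap: 0.0003
clock: 11.45
tool_pos: [0.5766, -0.0617, 0.0965]
tcp_rot: [-0.146, 3.072, 0.031]
wrist_force: [0.0, 0.0, -0.5]
finger_gap: 0.0004
clock: 11.65
tool_pos: [0.5773, -0.0617, 0.0965]
tcp_rot: [-0.146, 3.073, 0.031]
wrist_force: [0.2, 0.3, 0.4]
finger_gap: 0.0003
```

```bash
python3 -m creep '{"linear": [[-15,0,0],[-25,0,0],[-30,0,0],[-5,0,15],[0,0,40]], "yaw": [0,0,0,0,0]}'; python3 -m creep '{"linear": [[0,0,35],[0,-10,0],[20,-30,0],[35,-30,0],[38,-20,0]], "yaw": [0,0,0,0,0]}';python3 -m creep '{"linear": [[40,-10,0],[20,0,0],[0,0,0]], "yaw": [0,0,0]}'
python3 - <<'E'
from h import *
for n in('scene','top'):
    c=cap(n);im=c['pixels'][:,:,::-1]
    im=im[100:300,150:450] if n=='scene' else im[90:260,200:440]
    cv2.imwrite(f'pics/g_{n}.png',cv2.resize(im,None,fx=2.6,fy=2.6,interpolation=2))
E
```

```text
clock: 12.15
tool_pos: [0.4933, -0.0608, 0.1457]
tcp_rot: [-0.145, 3.086, 0.036]
wrist_force: [1.5, 0.4, 0.1]
finger_gap: 0.0002
clock: 12.65
tool_pos: [0.5853, -0.1524, 0.1868]
tcp_rot: [-0.15, 3.078, 0.033]
wrist_force: [0.5, -0.1, -0.4]
finger_gap: 0.0004
clock: 12.95
tool_pos: [0.649, -0.1678, 0.1829]
tcp_rot: [-0.143, 3.08, 0.032]
wrist_force: [-0.3, 1.0, -0.0]
finger_gap: 0.0004
```

View pics/g_scene.png

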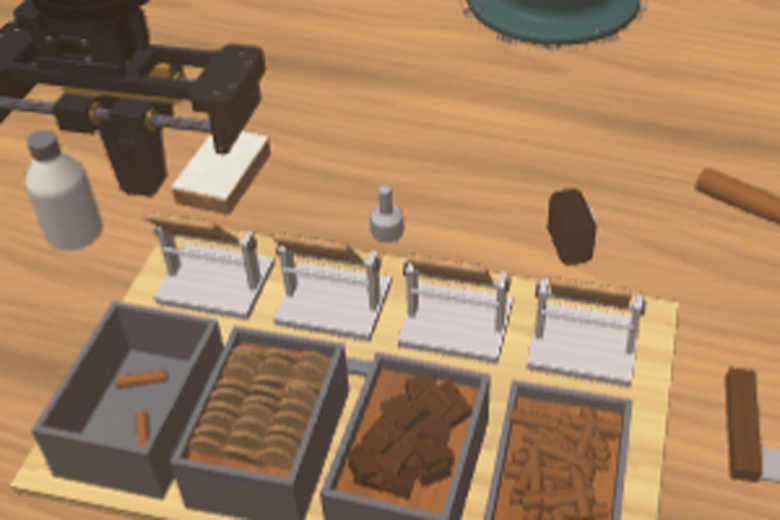

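View pics/g_top.png

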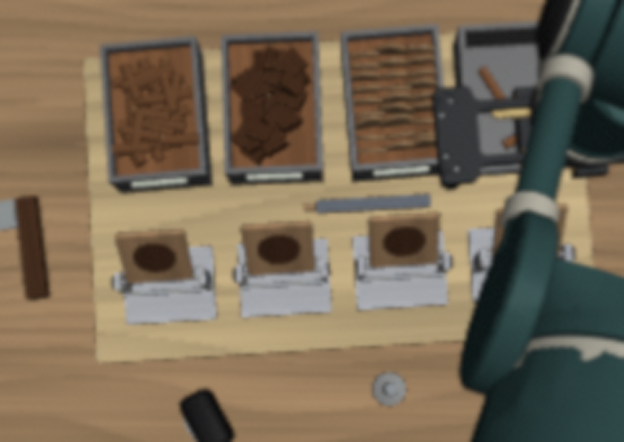

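```bash
python3 -m creep '{"linear": [[8,0,-5],[4,0,-20],[0,0,-30],[0,0,-20],[0,0,-6]], "yaw": [0,0,0,0,0]}';python3 -m creep '{"linear": [[0,0,0]], "yaw": [0]}'; python3 - <<'E'
from h import *
cv2.imwrite('pics/h1.png',cv2.resize(cap('scene')['pixels'][100:300,150:450,::-1],None,fx=2.6,fy=2.6,interpolation=2))
E
```

```text
clock: 13.55
tool_pos: [0.6552, -0.1659, 0.1004]
tcp_rot: [-0.145, 3.08, 0.031]
wrist_force: [0.5, 1.0, 1.0]
finger_gap: 0.0007
clock: 13.65
tool_pos: [0.6537, -0.1653, 0.0991]
tcp_rot: [-0.145, 3.083, 0.033]
wrist_force: [0.1, 0.5, 0.3]
finger_gap: 0.0006
```

View pics/h1.png

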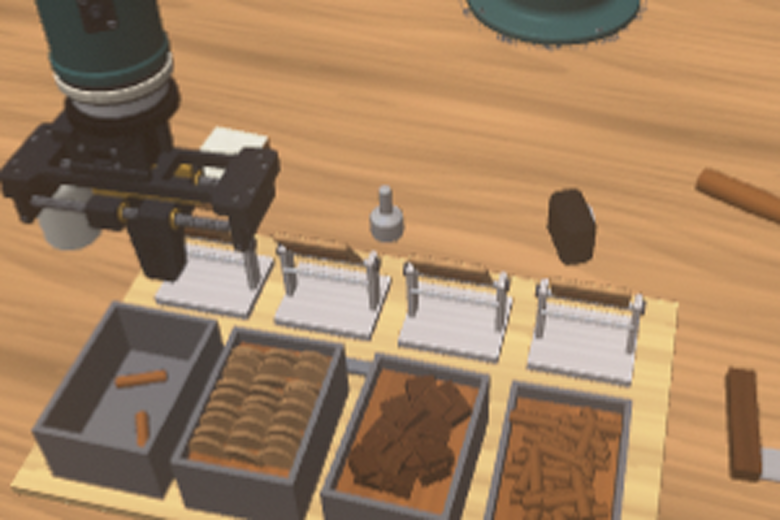

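```bash
python3 - <<'E'
from h import *
s=env.get_state();R=cv2.Rodrigues(np.array(s['tcp_rot']))[0];print(s['tool_pos'],np.round(R,3))
c=cap('scene');t=np.array(s['tool_pos'])
for k in(0,.014):print((proj(c,t+R[:,2]*k)[0]-[150,100])*2.6)
for y in(-.0935,.0935):
  for k in (.04,.03,.02): print(y,k,(proj(c,t-R[:,2]*k+R[:,1]*y)[0]-[150,100])*2.6)
E
```

```text
[ 0.65394174 -0.16538849  0.09963025] [[-0.994 -0.094  0.055]
 [-0.093  0.995  0.024]
 [-0.057  0.018 -0.998]]
[169.56585678 277.65333292]
[172.81442296 290.5624995 ]
-0.0935 0.04 [ 46.16814014 223.963564  ]
-0.0935 0.03 [ 49.55063982 233.79573733]
-0.0935 0.02 [ 52.87652714 243.46854452]
0.0935 0.04 [277.45948124 254.78930576]
0.0935 0.03 [278.9998787 264.7119668]
0.0935 0.02 [280.51385511 274.46900588]
```

```bash
python3 -m creep '{"linear": [[-6,-3,4],[-7,-1,0],[-8,0,0],[-8,0,0],[-7,0,0]], "yaw": [0,0,0,0,0]}'; python3 -m creep '{"linear": [[-7,0,0],[-7,0,0],[-7,0,0],[-7,0,0],[-7,0,0]], "yaw": [0,0,0,0,0]}';python3 -m creep '{"linear": [[-5,0,0],[0,0,0],[0,0,0]], "yaw": [0,0,0]}'
python3 - <<'E'
from h import *
cv2.imwrite('pics/h2.png',cv2.resize(cap('scene')['pixels'][100:300,150:450,::-1],None,fx=2.6,fy=2.6,interpolation=2))
E
```

```text
clock: 14.25
tool_pos: [0.6195, -0.1712, 0.1108]
tcp_rot: [-0.145, 3.072, 0.026]
wrist_force: [-0.1, 0.4, 0.1]
finger_gap: -0.0
clock: 14.75
tool_pos: [0.5807, -0.1711, 0.1109]
tcp_rot: [-0.145, 3.072, 0.026]
wrist_force: [0.1, -0.2, -0.6]
finger_gap: 0.0005
clock: 15.05
tool_pos: [0.5739, -0.171, 0.1106]
tcp_rot: [-0.144, 3.073, 0.027]
wrist_force: [-0.0, -0.6, 0.2]
finger_gap: 0.0005
```

View pics/h2.png

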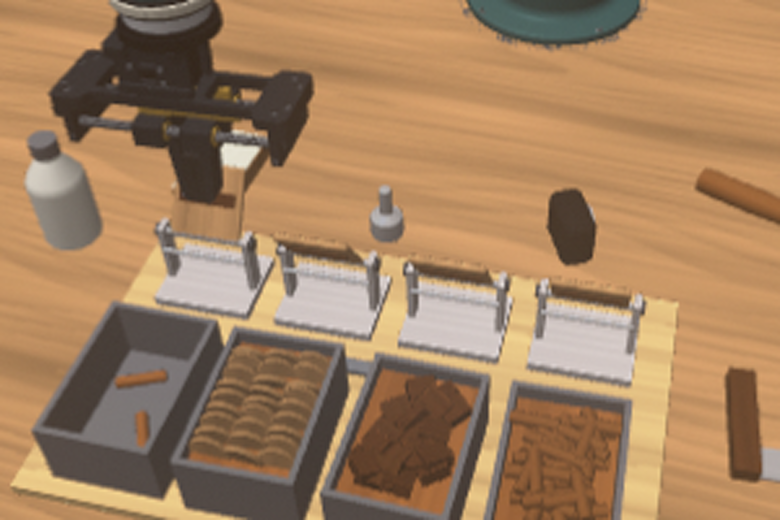

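```bash
python3 -m creep '{"linear": [[15,0,0],[20,0,0],[10,0,10],[0,0,30],[0,0,40]], "yaw": [0,0,0,0,0]}';python3 -m creep '{"linear": [[0,0,30],[-10,-30,20],[-20,-40,0],[-20,-40,0],[-20,-40,0]], "yaw": [0,0,0,0,0]}';python3 -m creep '{"linear": [[-20,-40,0],[-20,-40,0],[0,0,0]], "yaw": [0,0,0]}'
python3 - <<'E'
from h import *
for n in('scene','top'):
    c=cap(n);im=c['pixels'][:,:,::-1]
    im=im[100:350,130:450] if n=='scene' else im[90:270,180:500]
    cv2.imwrite(f'pics/k_{n}.png',cv2.resize(im,None,fx=2.4,fy=2.4,interpolation=2))
    for o in('stand_a','bin_pins','bin_discs','bin_plugs','bin_low'):
        print(n,o,[(round(d['confidence'],2),np.round(d['pixel'])) for d in env.landmark_of(o,n)[:4]])
E
```

```text
clock: 15.6
tool_pos: [0.6162, -0.1692, 0.1854]
tcp_rot: [-0.145, 3.087, 0.035]
wrist_force: [0.4, -0.2, -0.2]
finger_gap: 0.0006
clock: 16.1
tool_pos: [0.5526, -0.3196, 0.2516]
tcp_rot: [-0.163, 3.069, 0.024]
wrist_force: [0.9, -0.8, 0.0]
finger_gap: 0.0007
clock: 16.4
tool_pos: [0.5091, -0.4075, 0.2553]
tcp_rot: [-0.158, 3.068, 0.017]
wrist_force: [0.6, -0.3, 0.4]
finger_gap: 0.0001
scene stand_a [(0.93, array([283., 218.])), (0.57, array([233., 209.])), (0.57, array([375., 230.])), (0.42, array([238., 169.]))]
scene bin_pins [(0.58, array([363., 294.])), (0.54, array([237., 170.]))]
scene bin_discs [(0.64, array([252., 270.]))]
scene bin_plugs [(0.56, array([309., 283.]))]
scene bin_low [(0.72, array([205., 260.]))]
top stand_a [(0.85, array([347., 196.])), (0.83, array([310., 197.])), (0.82, array([398., 192.])), (0.76, array([267., 202.]))]
top bin_pins [(0.55, array([260., 135.]))]
top bin_discs [(0.96, array([350., 132.])), (0.68, array([348., 193.])), (0.26, array([393., 132.])), (0.18, array([348., 240.]))]
top bin_plugs [(0.84, array([301., 132.])), (0.44, array([213., 185.]))]
top bin_low [(0.6, array([394., 130.])), (0.22, array([340., 166.]))]
```

View pics/k_scene.png

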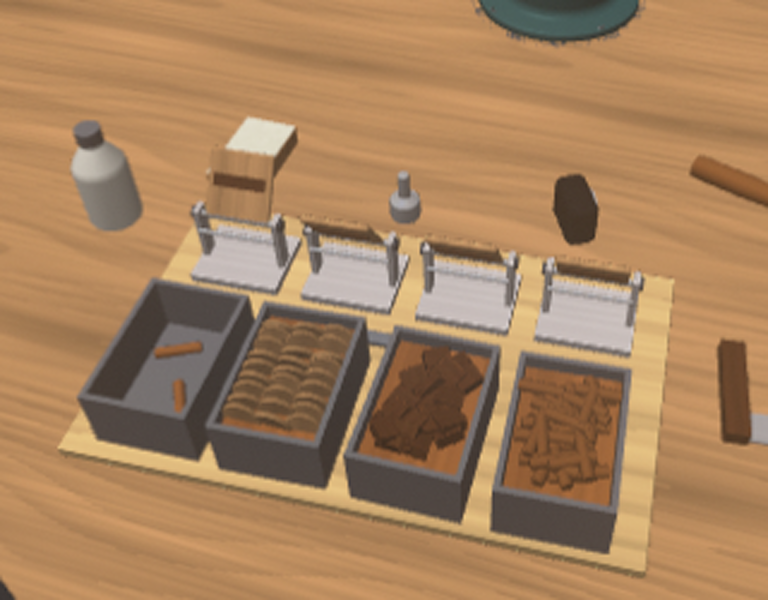

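View pics/k_top.png

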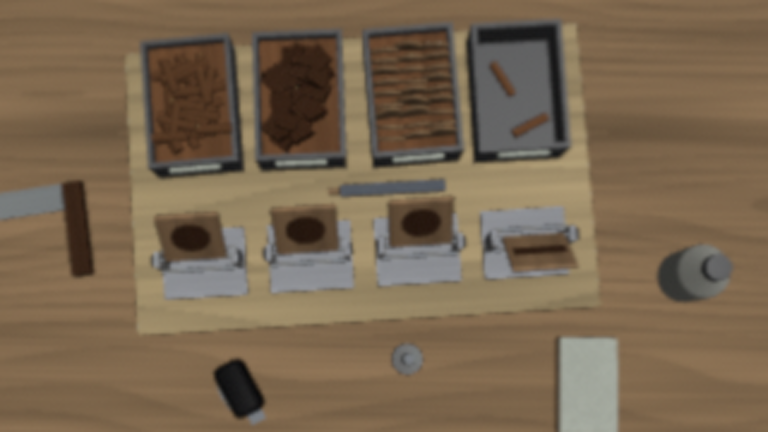

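The final pictures show the three full bins' tags disc face up, at columns 190, 305 and 420 in the top view. The nearly empty bin's tag is bar face up at column 540, and everything else looks unmoved.

```bash
python3 -m creep '{"linear": [[0,0,0]], "yaw": [0]}'; python3 -c "
from workcell import env
env.hand_in()"
```

```text
clock: 17.1
tool_pos: [0.5121, -0.4016, 0.2544]
tcp_rot: [-0.168, 3.067, 0.022]
wrist_force: [-0.9, -0.3, 1.1]
finger_gap: 0.0006
the job is handed in; nothing more can be done
```

All four tags were wrong at the start, and I have pushed all four over with the closed fingertips and handed the job in at about 17 s. The tags of the pins, plugs and discs bins now lean back towards their bins, disc face up. The tag of the nearly empty bin leans forward, bar face up.

**Last checks:** the final pictures from both cameras showed all four tags in those positions. The bins, pencil and tools looked unmoved, judged by eye. The arm was clear of everything, and the wrist force never read above about 1.5 N at the end of any move.

**What disagreed:** my first push, at the pins tag, passed over its edge and moved nothing. In the picture the fingertips ended about 14 mm higher than the reported pose plus nose length gives. I lowered the tool by about 20 mm and repeated the push, which worked. The tool also crept a few degrees off vertical during the moves, which did no harm.

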